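# Take a coaster from the spring-loaded dispenser for the pepper mill

### The job

Slide the top coaster out of the spring-loaded coaster dispenser into the tray at its front, so that the next one pops up in its place and the others stay in the dispenser. Lift it straight up out of the tray, lay it flat on the bare worktop and let go, then stand the pepper mill upright on the middle of it, setting it down gently. Do not knock over the mill or disturb the tumbler, the tuna tin and the salt shaker.

Things in the scene. Friction and masses are not known exactly. Their poses are not given: they have to be found in the camera images.
- dispenser: Light wood coaster dispenser, fixed, 218 mm long, 116 wide, 76 high. Origin: on the worktop under the centre of the stack; x points from the tray to the stack (coasters come out along -x), y left, z up. Stack part: x -56 to 56 mm; tray: x -162 to -56 mm. Four coasters on a sprung plate are pressed up (3 N) against two steel side lips at |y| 34 to 58, z 72 to 76 mm.
- push_edge (a point): Middle of the rear edge of the top coaster, at its underside, in the dispenser's frame x 48, z 60 mm (fixed to the dispenser, axes alike). The coaster spans z 60 to 72. Between the lips the 68 mm wide channel is open above, from back to front. The rear wall (x 50 to 56) is 58 mm high there: a fingertip fits over it, behind this edge. A tip below z 60 would catch the next coaster.
- sill (a point): Middle of the sill between stack and tray, x -56, z 58 mm in the dispenser's frame: its outer face and top. It holds back the lower coasters; the top one, pushed along -x with 3 to 10 N, slides over it and drops 5 mm into the tray once its rear edge is past this point. The next coaster presses up on a fingertip over the stack and rises fully when the tip is lifted away.
- tray (a point): Centre of the tray floor, x -106, z 55 mm in the dispenser's frame, axes alike. The tray is a pocket 100 x 100 mm: the sill stands 3 mm above its floor at the back, rims 8 mm at the sides and front. Side rims, and the floor at |y| over 30, are cut away over the middle 64 mm of its length as finger scoops, so a coaster in it can be gripped at its waist from above, along y.
- coaster_1: The coaster that is on top of the stack at the start: brown wood (darker than the dispenser) with a round cork inlay, 96 x 96 mm, 12 mm thick, 70 g. In the middle of its two sides (y) there is a rectangular finger notch 44 mm long (along x) and 17 mm deep, which leaves a waist 62 mm wide along y. Origin: centre of the underside; x, y, z as the dispenser's when it is in it.
- coaster_2: The next coaster of the stack, same shape; its origin (centre of its underside) is 12 mm lower at the start. The third and fourth lie below it.
- lifter (a joint): Height (m) of the sprung plate under the stack above its start: 0 at the start with four coasters, 0.012 when the top one is out and the next has risen to the lips; negative when the stack is pressed down.
- pepper_mill: Pepper mill of turned dark wood, 170 mm tall, 180 g, round: foot 58 mm in diameter; its round head is 48 mm wide at its widest, about 142 mm above the foot, with a metal knob on top. Origin: centre of the underside, z up. It stands on the worktop to the right of the dispenser; the worktop between the two is bare.
- tumbler: Bystander: clear glass tumbler, 80 mm in diameter, 91 mm tall. Origin: centre of the underside.
- tuna_tin: Bystander: flat round tin, 86 mm in diameter, 40 mm tall. Origin: centre of the underside.
- salt_shaker: Bystander: glass salt shaker with a metal cap, 44 mm in diameter, 90 mm tall. Origin: centre of the underside.

How it is judged:
By the outcome, as a careful person would: the job done as asked, in the order asked, and still so for the second after the job is handed in, with the robot touching nothing.
It also fails if it takes over 70 s, if anything falls off the work surface, if the arm or the gripper's body presses on something with over 40 N, if the wrist force passes 120 N, or if a joint passes its speed limit or range.

### The arm

A 7-joint arm with a two-finger parallel gripper is mounted at the origin on a cart in front of the work surface, level with it; the furniture and walls round the work are solid. World frame = base frame: x ahead of the robot, y to its left, z up, the work surface at z = 0. Lengths are in m, angles in rad, forces in N, time in s.
With the tool pointing down it reaches from about 0.425 to 0.875 m from the base axis. Payload 9.9 kg.
Tool frame: the origin (TCP) lies on the centre line of the jaws, within the pads' length; the fingertips stand 8 mm ahead of it and the grasp point (between the pads) lies 11 mm behind it; z points along the fingers, y is the line along which they close (so a half turn about z gives the same grasp; the last joint's range is limited). The gripper opens to 85 mm and grips with 20 to 120 N. Pads are 22 mm wide; open, the fingers measure 114 mm over their backs; the gripper's body (76 mm by 85 mm) begins 54 mm behind the grasp point. The pads swing forward as they close: fully open they stand 13 mm farther back than shut.
Start: joints at [1.189, 0.576, 0.025, 1.437, -0.015, 1.129, -0.057], TCP at [0.198, -0.645, 0.239] pointing down, gripper open.
Joint ranges: [-2.76, 2.76], [-0.34, 2.15], [-1.52, 1.57], [0.19, 2.46], [-1.09, 4.23], [0.17, 1.99], [-2.82, 2.82]. Speed limits (rad/s): [2.22, 2.22, 3.01, 3.01, 3.14, 3.14, 3.14].

### API

Orientations are given as a unit quaternion [w, x, y, z].
In Python, from station import manip gives the robot as it stands.
- The arm moves only by the shell command python3 steer.py [FORCE], which reads ROWS from standard input. ROWS is one flat JSON list of numbers that holds 1 to 10 rows one after another, with no inner brackets; each row has 7 numbers: the finger opening in m, then dx, dy, dz in units of 100 mm, then a rotation vector rx, ry, rz in units of 0.25 rad; each row is the pose to reach, as a shift and turn from the pose commanded when the command began, along the tool's axes at that moment; what a row does not reach only later rows make up. A row lasts 1/12 s, in which the tool goes at most 0.0417 m and 0.125 rad, less where a joint would pass 70% of its speed; a pose out of reach is approached as far as the arm can. The fingers move at their own pace and stop on an object; FORCE is the grip in N (left out, the last holds). Time passes only in rows, so rows that do not move let the fingers close. It prints the time, the measured TCP pose, the force, the opening and the grip force at its end. Input that does not fit is refused with a message, and nothing moves.
- manip.get_obs(): the state, without advancing time (a new reading comes with each control period).
- manip.capture(name): name is "side" or "top" or "wrist"; returns a dict with "image" (420x560x3 uint8, red, green, blue), "intrinsics" (3x3 intrinsics, pixels), "camera_from_world" (4x4, takes a point from world to camera coordinates). Camera axes: x right, y up, looking along -z (the intrinsics and any distortion apply to the point x, -y, -z); pixel columns grow to the right and rows downward; lengths in m; the calibration is good to about 2 mm. The wrist camera is an equidistant fisheye: a pixel r from the principal point sees the ray r / f radians off the axis. A picture is of the moment at which its call begins. There is no depth.
- manip.finish_job(): hands the job in; it is judged then, once.
The state is a dict: "time": time; "joints": joint angles; "joint_vel": joint speeds; "tau": joint torques, N m; "ee_pos": TCP position; "ee_rot": TCP orientation; "contact_force": force on the tool from outside, world axes, zero at the start; "ft_torque": the same for the moment, N m; "finger_gap": finger opening in m; "gripper_force": force on a finger pad.
Only numpy, scipy, OpenCV 4.12 (cv2) and the standard library are available. Lean on these libraries where they do the work, as an engineer would, in place of code of your own. Each camera call takes 0.05 s, during which the arm holds its last target. There are 200 camera calls.

## Working session

There is one attempt and no reset: what is moved stays moved. The work goes in short steps, Python scripts to look and compute and a shell command to move; the robot and the scene stay as the last step left them, time stands still between calls to the robot, and variables do not carry over. Pictures are saved under pics/ and viewed, at most 10 in all, crops included, and the job is handed in when it is done.

```bash
ls; mkdir -p pics
python3 - <<'E'
from station import manip
import cv2,numpy as np
o=manip.get_obs()
print({k:np.round(v,3) for k,v in o.items()})
for n in("side","top"):
    c=manip.capture(n); cv2.imwrite(f"pics/{n}0.png",c["image"][:,:,::-1]); print(n,c["intrinsics"],c["camera_from_world"])
    np.savez(f"{n}0.npz",**{k:c[k] for k in("image","intrinsics","camera_from_world")})
E
```

```text
pics
station.py
steer.py
{'time': np.float64(0.0), 'joints': array([ 1.189,  0.577,  0.025,  1.438, -0.015,  1.129, -0.057]), 'joint_vel': array([-0.002,  0.   ,  0.001,  0.   ,  0.001, -0.   ,  0.   ]), 'tau': array([-2.0000e-03, -7.6576e+01,  2.2500e+00, -2.8597e+01,  1.5000e-02,
        1.3000e-02, -0.0000e+00]), 'ee_pos': array([ 0.198, -0.645,  0.238]), 'ee_rot': array([-0.001,  0.989,  0.148, -0.   ]), 'contact_force': array([-0.736, -0.114, -0.827]), 'ft_torque': array([ 0.024,  0.029, -0.004]), 'gripper_force': np.float64(0.0), 'finger_gap': np.float64(0.086)}
side [[404.52831453   0.         280.43832792]
 [  0.         404.52831453 207.99816414]
 [  0.           0.           1.        ]] [[-0.99922828  0.03536605  0.01709033  0.50356598]
 [-0.01164752 -0.68231871  0.73096204 -0.11235603]
 [ 0.03751229  0.73019889  0.68220408 -0.95526387]
 [ 0.          0.          0.          1.        ]]
top [[394.46807438   0.         285.23086701]
 [  0.         394.46807438 209.11489948]
 [  0.           0.           1.        ]] [[-0.0287297  -0.99958333  0.00278732 -0.11853448]
 [ 0.99413258 -0.0282819   0.10440566 -0.50096151]
 [-0.10428333  0.00577051  0.99453089 -1.09099581]
 [ 0.          0.          0.          1.        ]]
```

View pics/top0.png

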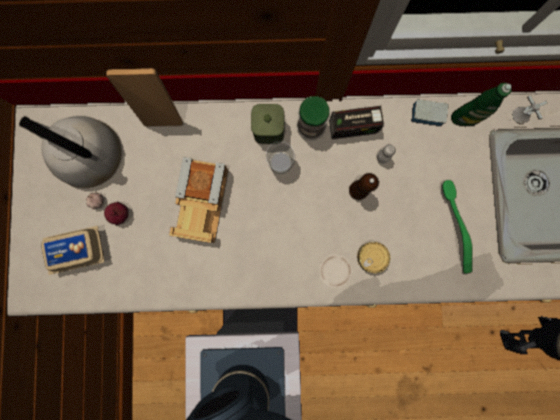

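View pics/side0.png

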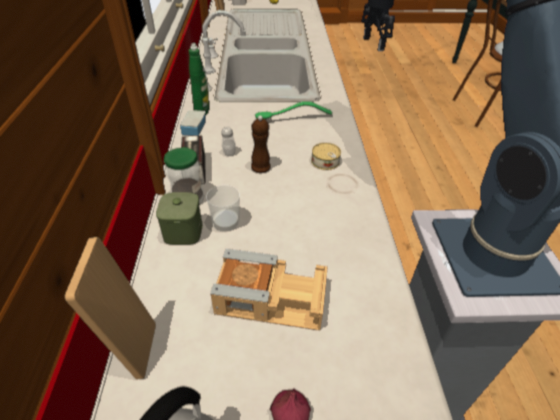

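The top view shows the dispenser at about (200,200) with its tray toward the robot. The mill's foot is near (358,193), the tumbler at (280,160), the tin at (374,257) and the salt shaker at (387,153). A pale ring lies on the worktop at (335,270). The side view agrees: dispenser (270,288), mill (260,150).

```bash
cat > h.py <<'E'
import numpy as np,cv2
def load(n): return dict(np.load(n))
def ray(c,u,v):
    K,T=c["intrinsics"],c["camera_from_world"]
    d=np.linalg.inv(K)@[u,v,1]; d=np.array([d[0],-d[1],-d[2]])
    R=T[:3,:3]; return -R.T@T[:3,3],R.T@d
def plane(c,u,v,z):
    o,d=ray(c,u,v); return o+d*(z-o[2])/d[2]
def proj(c,p):
    q=c["camera_from_world"][:3,:3]@np.asarray(p,float)+c["camera_from_world"][:3,3]
    w=c["intrinsics"]@[q[0],-q[1],-q[2]]; return w[:2]/w[2]
def comps(m,minA=30):
    n,l,s,ce=cv2.connectedComponentsWithStats(m.astype(np.uint8)); 
    return [(i,s[i],ce[i],l==i) for i in range(1,n) if s[i][4]>=minA]
E
python3 - <<'E'
from h import *
c=load("top0.npz"); im=c["image"]
a=im[148:250,160:240]; a=cv2.resize(a[:,:,::-1],None,fx=5,fy=5,interpolation=cv2.INTER_CUBIC)
b=im[165:215,335:385]; b=cv2.resize(b[:,:,::-1],(400,400),interpolation=cv2.INTER_CUBIC)
out=np.zeros((510,800,3),np.uint8); out[:,:400]=a; out[:400,400:]=b
cv2.imwrite("pics/topc.png",out)
s=load("side0.npz")["image"][240:335,200:340]
cv2.imwrite("pics/sidec.png",cv2.resize(s[:,:,::-1],None,fx=5,fy=5,interpolation=cv2.INTER_CUBIC))
E
```

```text
(no output)
```

View pics/topc.png

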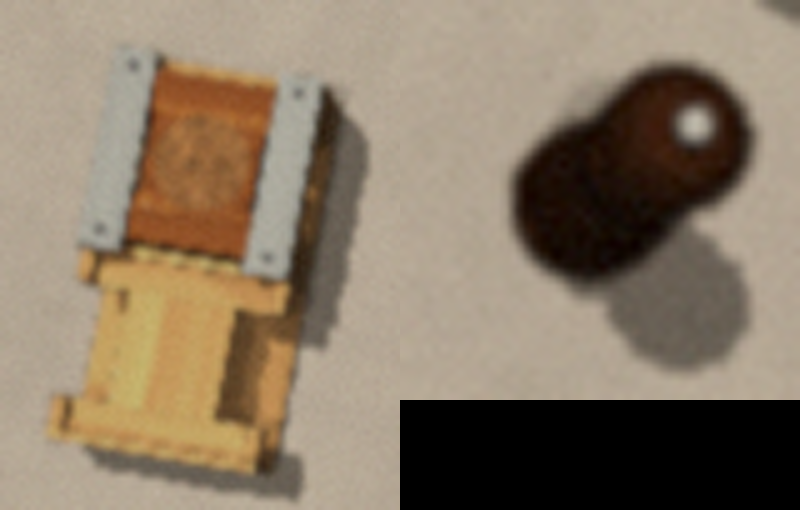

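View pics/sidec.png

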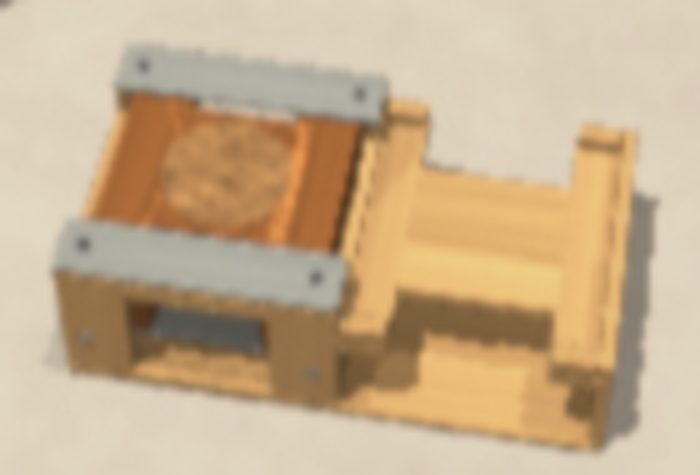

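The top crop shows the steel lips' outer corners at crop (121,45), (325,83), (80,245) and (288,277). The mill's foot circle is centred near crop (590,200) on its shown part, and its knob is at (694,122). The side crop shows the lips and the top coaster's cork. I'll fit the dispenser from the lip corners and the mill from its foot and head circles.

Run:
```python
from h import *
from scipy.optimize import least_squares
ct,cs=load("top0.npz"),load("side0.npz")
f=lambda x,y,ox,oy,k=5:((x+.5)/k-.5+ox,(y+.5)/k-.5+oy)
T=[((.056,.058),(121,45)),((.056,-.058),(325,83)),((-.056,.058),(80,245)),((-.056,-.058),(288,277)),((.056,.034),(157,52)),((.056,-.034),(280,74)),((-.056,.034),(122,250)),((-.056,-.034),(246,272))]
S=[((.056,.034),(68,222)),((.056,.058),(55,268)),((-.056,.034),(350,258)),((-.056,-.058),(385,78)),((.056,-.058),(130,45)),((.056,-.034),(118,85))]
def fit(sets):
    m=[];w=[]
    for c,L,ox,oy in sets:
        for a,p in L: m.append(a); w.append(plane(c,*f(*p,ox,oy),.076)[:2])
    m=np.array(m);w=np.array(w)
    def r(q):
        R=np.array([[np.cos(q[2]),-np.sin(q[2])],[np.sin(q[2]),np.cos(q[2])]]); return (m@R.T+q[:2]-w).ravel()
    s=least_squares(r,[.6,.1,0]); print(np.round(s.x,4),np.round(s.fun.reshape(-1,2)*1000,1).tolist()); return s.x
a=(ct,T,160,148);b=(cs,S,200,240)
fit([a]);fit([b]);fit([a,b])
g=lambda x,y:((x-400+.5)/8-.5+335,(y+.5)/8-.5+165)
print("knob",plane(ct,*g(694,122),.166),"head",plane(ct,*g(672,143),.142),"foot",plane(ct,*g(590,205),.0))
# side view mill mask
im=cs["image"].astype(int); m=(im.sum(2)<190); m[:100]=0;m[190:]=0;m[:,:235]=0;m[:,290:]=0
for i,s,ce,k in comps(m,50):
    print(s,ce); v,u=np.nonzero(k)
    for row in range(s[1],s[1]+s[3],4): x=u[v==row]; print(row,x.min(),x.max(),end=' | ')
    ub=(u[v==s[1]+s[3]-8].min()+u[v==s[1]+s[3]-8].max())/2
    print("near foot edge",plane(cs,ub,s[1]+s[3]-.5,0))
    x=u[v<=s[1]+4]; print("knob side",plane(cs,x.mean(),s[1],.17))
# bystanders rough via top
for n,u,v,z in(("tumbler",280,160,.045),("tin",374,257,.04),("salt",385,155,.045),("ring",335,270,0)): print(n,plane(ct,u,v,z).round(3))
```

```text
[ 0.5787  0.0972 -0.1934] [[-0.0, 1.9], [2.0, -0.4], [0.1, 1.0], [-1.5, -0.2], [-0.2, -1.9], [0.9, -1.4], [-1.1, 0.2], [-0.2, 0.6]]
[ 0.5791  0.099  -0.1889] [[-0.4, -1.3], [1.0, 0.8], [-0.7, 0.3], [-1.9, -0.1], [0.6, -0.7], [1.5, 1.0]]
[ 0.5789  0.0979 -0.1899] [[-0.0, 2.9], [2.4, 0.6], [0.1, 1.7], [-1.1, 0.3], [-0.1, -0.9], [1.3, -0.4], [-1.1, 0.8], [0.0, 1.2], [-0.7, -2.4], [0.8, -0.2], [-0.9, -0.7], [-2.2, -1.0], [0.3, -1.7], [1.3, -0.1]]
knob [ 0.55017766 -0.34903613  0.166     ] head [ 0.54776234 -0.34715075  0.142     ] foot [ 0.54954998 -0.34758145  0.        ]
[252 118  18  55 757] [260.22853369 146.45574637]
118 264 265 | 122 255 267 | 126 252 267 | 130 253 267 | 134 253 267 | 138 254 266 | 142 255 265 | 146 255 265 | 150 254 266 | 154 253 267 | 158 252 269 | 162 252 268 | 166 252 269 | 170 254 267 | near foot edge [ 0.55025876 -0.32475966  0.        ]
knob side [ 0.54443824 -0.33972679  0.17      ]
tumbler [ 0.635 -0.122  0.045]
tin [ 0.356 -0.374  0.04 ]
salt [ 0.641 -0.419  0.045]
ring [ 0.321 -0.27   0.   ]
```

```bash
cat > d.py <<'E'
# prints tool-axis shift to a world TCP target: d.py x y z [yaw]   (or: d.py disp px py z -> dispenser frame)
import sys,numpy as np
from scipy.spatial.transform import Rotation as R
from station import manip
o=manip.get_obs(); q=o["ee_rot"]; r=R.from_quat([q[1],q[2],q[3],q[0]]); p=np.array(o["ee_pos"])
a=sys.argv[1:]; D=np.array([.579,.098]); Y=-.19
if a[0]=="disp":
    x,y,z=map(float,a[1:4]); t=np.array([D[0]+x*np.cos(Y)-y*np.sin(Y),D[1]+x*np.sin(Y)+y*np.cos(Y),z]); yaw=Y
else: t=np.array(list(map(float,a[:3]))); yaw=float(a[3]) if len(a)>3 else Y
g=R.from_euler("z",yaw)*R.from_euler("x",np.pi)
print("target",t.round(4),"at",p.round(4),"F",np.round(o["contact_force"],1),"t",round(o["time"],2))
print("shift",r.inv().apply(t-p).round(4),"rot",(r.inv()*g).as_rotvec().round(4),"n",np.ceil(np.linalg.norm(t-p)/.0417))
E
python3 d.py .48 -.10 .10
```

```text
target [ 0.48 -0.1   0.1 ] at [ 0.1979 -0.6449  0.2385] F [ 0.3 -0.1  0.6] t 0.1
shift [ 0.4296 -0.4379  0.1391] rot [-0.0015  0.0005  0.4878] n 16.0
```
Mill clearance: path line from (.198,-.645) to (.48,-.1) with z decline to 0.1: at mill closest: dir (.46,.888); point rel (.351,.297): perp = .351*.888-.297*.46=.175. OK. Tin at (.356,-.374): 40mm high; z there ~.17. ok. Pepper body fine.

The rows are not in the units I measure in: shifts go in units of 100 mm and turns go in units of 0.25 rad. I convert before sending: -0.438 m is -4.38, 0.43 m is 4.3, 0.488 rad is 1.952.

```bash
R="";  echo '[0, 4.3, -4.38, 0.2, 0, 0, 1.952, 0, 4.3, -4.38, 0.2, 0, 0, 1.952, 0, 4.3, -4.38, 0.2, 0, 0, 1.952, 0, 4.3, -4.38, 0.2, 0, 0, 1.952, 0, 4.3, -4.38, 0.2, 0, 0, 1.952, 0, 4.3, -4.38, 0.2, 0, 0, 1.952, 0, 4.3, -4.38, 0.2, 0, 0, 1.952, 0, 4.3, -4.38, 0.2, 0, 0, 1.952, 0, 4.3, -4.38, 0.2, 0, 0, 1.952, 0, 4.3, -4.38, 0.2, 0, 0, 1.952]' | python3 steer.py 40; python3 d.py .48 -.10 .025
```

```text
time: 0.93
ee_pos: [0.3901, -0.2736, 0.2256]
ee_rot: [-0.0, 0.995, -0.095, -0.0]
contact_force: [1.4, -0.5, 0.0]
finger_gap: -0.0005
gripper_force: 0.0
target [ 0.48  -0.1    0.025] at [ 0.3901 -0.2736  0.2256] F [ 1.4 -0.5  0. ] t 0.93
shift [ 0.0555 -0.1875  0.2006] rot [-0.      0.0001 -0.0002] n 7.0
```

Scaled: 0.185 m is 1.85, -0.17 m is -1.7.

```bash
echo '[0, 0.5, -1.7, 1.85, 0, 0, 0, 0, 0.5, -1.7, 1.85, 0, 0, 0, 0, 0.5, -1.7, 1.85, 0, 0, 0, 0, 0.5, -1.7, 1.85, 0, 0, 0, 0, 0.5, -1.7, 1.85, 0, 0, 0, 0, 0.5, -1.7, 1.85, 0, 0, 0, 0, 0.5, -1.7, 1.85, 0, 0, 0, 0, 0.5, -1.7, 1.85, 0, 0, 0, 0, 0.5, -1.7, 1.85, 0, 0, 0]' | python3 steer.py; python3 d.py .48 -.10 .010
```

```text
time: 1.68
ee_pos: [0.4705, -0.1184, 0.0406]
ee_rot: [0.0, 0.996, -0.095, -0.001]
contact_force: [-0.5, -0.6, -0.8]
finger_gap: 0.0001
gripper_force: 0.0
target [ 0.48 -0.1   0.01] at [ 0.4705 -0.1184  0.0406] F [-0.5 -0.6 -0.8] t 1.68
shift [ 0.0059 -0.0199  0.0306] rot [0.0005 0.0013 0.0002] n 1.0
```

Scaled: 0.03 m is 0.3, 0.029 m is 0.29.

```bash
echo '[0, 0, 0, 0.27, 0, 0, 0, 0, 0, 0, 0.28, 0, 0, 0, 0, 0, 0, 0.29, 0, 0, 0, 0, 0, 0, 0.3, 0, 0, 0]' | python3 steer.py ; echo '[0, 0, 0, 0.02, 0, 0, 0, 0, 0, 0, 0.02, 0, 0, 0]' | python3 steer.py;echo '[0, 0, 0, 0.02, 0, 0, 0, 0, 0, 0, 0.02, 0, 0, 0]' | python3 steer.py
```

```text
time: 2.02
ee_pos: [0.471, -0.1193, 0.0119]
ee_rot: [0.0, 0.995, -0.096, 0.0]
contact_force: [0.3, -0.3, 0.1]
finger_gap: -0.0
gripper_force: 0.0
time: 2.18
ee_pos: [0.4713, -0.1186, 0.0095]
ee_rot: [0.0, 0.995, -0.095, 0.001]
contact_force: [-0.1, -0.1, 0.4]
finger_gap: 0.0002
gripper_force: 0.0
time: 2.35
ee_pos: [0.4715, -0.1184, 0.0081]
ee_rot: [0.0, 0.995, -0.095, 0.001]
contact_force: [-3.0, 1.1, 16.8]
finger_gap: 0.0003
gripper_force: 8.6
```

```bash
python3 d.py disp .076 0 .11; echo '[0, 0, 0, -0.4, 0, 0, 0, 0, 0, 0, -0.8, 0, 0, 0, 0, 0.2, -0.2, -1.1, 0, 0, 0, 0, 0.4, -0.6, -1.2, 0, 0, 0, 0, 0.6, -1, -1.2, 0, 0, 0, 0, 0.9, -1.3, -1.2, 0, 0, 0, 0, 1.2, -1.6, -1.2, 0, 0, 0, 0, 1.4, -1.9, -1.2, 0, 0, 0, 0, 1.4, -2.3, -1.2, 0, 0, 0, 0, 1.41, -2.32, -1.1, 0, 0, 0]' | python3 steer.py;python3 d.py disp .073 0 .0705
```

```text
target [0.6536 0.0836 0.11  ] at [ 0.4715 -0.1184  0.0081] F [-3.   1.1 16.8] t 2.35
shift [ 0.1408 -0.2329 -0.1017] rot [ 0.     -0.0018 -0.0006] n 7.0
time: 3.18
ee_pos: [0.656, 0.094, 0.1179]
ee_rot: [-0.004, 0.996, -0.09, 0.002]
contact_force: [0.2, 2.1, 0.6]
finger_gap: 0.0
gripper_force: 0.0
target [0.6507 0.0842 0.0705] at [0.656  0.094  0.1179] F [0.2 2.1 0.6] t 3.18
shift [-0.0036  0.011   0.0473] rot [-0.0075 -0.0029  0.0089] n 2.0
```

```bash
echo '[0, 0, 0, 0, 0, 0, 0, 0, 0, 0, 0, 0, 0, 0, 0, 0, 0, 0, 0, 0, 0]' | python3 steer.py >/dev/null;python3 d.py disp .073 0 .0705
```

```text
target [0.6507 0.0842 0.0705] at [0.6529 0.0814 0.117 ] F [-0.  -1.3 -0.5] t 3.43
shift [-0.0027 -0.0024  0.0465] rot [ 0.0011  0.0001 -0.0017] n 2.0
```

Settled. I'll descend behind the edge, then check with a picture before pushing.

Scaled: 0.0465 m is 0.465, 0.043 m is 0.43.

```bash
echo '[0, 0, -0.024, 0.2, 0, 0, 0, 0, 0, -0.024, 0.35, 0, 0, 0, 0, 0, -0.024, 0.43, 0, 0, 0, 0, 0, -0.024, 0.465, 0, 0, 0, 0, 0, -0.024, 0.465, 0, 0, 0, 0, 0, -0.024, 0.465, 0, 0, 0]' | python3 steer.py;python3 d.py disp .05 0 .0700
python3 - <<'E'
from h import *
from station import manip
o=[]
for n,(y0,x0) in(("side",(200,190)),("top",(140,140))):
    c=manip.capture(n); o.append(cv2.resize(c["image"][y0:y0+130,x0:x0+130,::-1],(400,400),interpolation=cv2.INTER_CUBIC))
cv2.imwrite("pics/p1.png",np.hstack(o))
E
```

```text
time: 3.93
ee_pos: [0.6541, 0.0847, 0.071]
ee_rot: [-0.0, 0.995, -0.095, 0.0]
contact_force: [-0.2, 0.9, 1.2]
finger_gap: -0.0001
gripper_force: 0.0
target [0.6281 0.0886 0.07  ] at [0.6541 0.0847 0.071 ] F [-0.2  0.9  1.2] t 3.93
shift [-0.0263  0.0012  0.001 ] rot [-0.0001 -0.0008 -0.0011] n 1.0
```

View pics/p1.png

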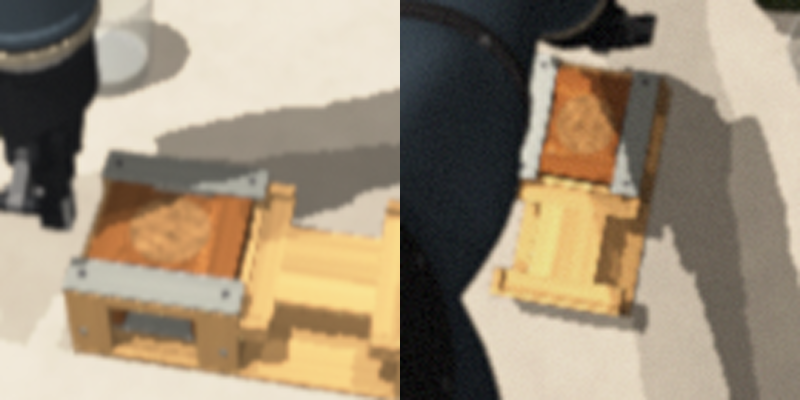

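The side crop shows the closed fingertip at (60,225), just behind the stack's rear edge and in line with the channel. Pushing now.

Scaled: -0.026 m is -0.26, -0.021 m is -0.21.

```bash
echo '[0, -0.08, 0.01, 0.01, 0, 0, 0, 0, -0.13, 0.01, 0.01, 0, 0, 0, 0, -0.17, 0.01, 0.01, 0, 0, 0, 0, -0.21, 0.01, 0.01, 0, 0, 0, 0, -0.26, 0.01, 0.01, 0, 0, 0]' | python3 steer.py;python3 d.py disp -.047 0 .07; echo '[0, -0.08, 0, 0, 0, 0, 0, 0, -0.16, 0, 0, 0, 0, 0, 0, -0.24, 0, 0, 0, 0, 0, 0, -0.32, 0, 0, 0, 0, 0, 0, -0.4, 0, 0, 0, 0, 0, 0, -0.48, 0, 0, 0, 0, 0]' | python3 steer.py;python3 d.py disp -.047 0 .07
```

```text
time: 4.45
ee_pos: [0.629, 0.0892, 0.0696]
ee_rot: [-0.0, 0.995, -0.095, 0.001]
contact_force: [5.1, -0.9, -2.9]
finger_gap: 0.0001
gripper_force: 2.4
target [0.5328 0.1069 0.07  ] at [0.629  0.0892 0.0696] F [ 5.1 -0.9 -2.9] t 4.45
shift [-0.0978  0.0009 -0.0007] rot [-0.0005 -0.0028 -0.0004] n 3.0
time: 4.95
ee_pos: [0.5801, 0.0987, 0.0695]
ee_rot: [-0.0, 0.995, -0.095, 0.0]
contact_force: [2.8, -1.1, 2.6]
finger_gap: 0.0001
gripper_force: 1.3
target [0.5328 0.1069 0.07  ] at [0.5801 0.0987 0.0695] F [ 2.8 -1.1  2.6] t 4.95
shift [-0.048   0.0009 -0.0005] rot [-0.0002 -0.0001 -0.0001] n 2.0
```

Sliding well at 3–5 N; continuing to just short of the end.

Scaled: -0.042 m is -0.42, -0.038 m is -0.38.

```bash
echo '[0, -0.08, 0, 0, 0, 0, 0, 0, -0.16, 0, 0, 0, 0, 0, 0, -0.24, 0, 0, 0, 0, 0, 0, -0.32, 0, 0, 0, 0, 0, 0, -0.38, 0, 0, 0, 0, 0, 0, -0.42, 0, 0, 0, 0, 0]' | python3 steer.py;python3 d.py disp -.047 0 .07;echo '[0, -0.03, 0, 0, 0, 0, 0, 0, -0.055, 0, 0, 0, 0, 0, 0, -0.06, 0, 0, 0, 0, 0]' | python3 steer.py;python3 d.py disp -.047 0 .07
python3 - <<'E'
from h import *
from station import manip
o=[]
for n,(y0,x0) in(("side",(220,220)),("top",(150,145))):
    c=manip.capture(n); o.append(cv2.resize(c["image"][y0:y0+130,x0:x0+130,::-1],(400,400),interpolation=cv2.INTER_CUBIC))
cv2.imwrite("pics/p2.png",np.hstack(o))
E
```

```text
time: 5.45
ee_pos: [0.5388, 0.1066, 0.0693]
ee_rot: [-0.0, 0.995, -0.095, -0.0]
contact_force: [3.5, -0.3, 4.1]
finger_gap: 0.0001
gripper_force: 1.8
target [0.5328 0.1069 0.07  ] at [0.5388 0.1066 0.0693] F [ 3.5 -0.3  4.1] t 5.45
shift [-0.0059  0.0008 -0.0007] rot [-0.      0.0003  0.0001] n 1.0
time: 5.7
ee_pos: [0.5338, 0.1076, 0.0694]
ee_rot: [-0.0, 0.995, -0.095, 0.0]
contact_force: [2.8, -0.2, 3.1]
finger_gap: -0.0002
gripper_force: 1.8
target [0.5328 0.1069 0.07  ] at [0.5338 0.1076 0.0694] F [ 2.8 -0.2  3.1] t 5.7
shift [-0.0008  0.0009 -0.0006] rot [-0.0002 -0.0005 -0.0001] n 1.0
```

View pics/p2.png

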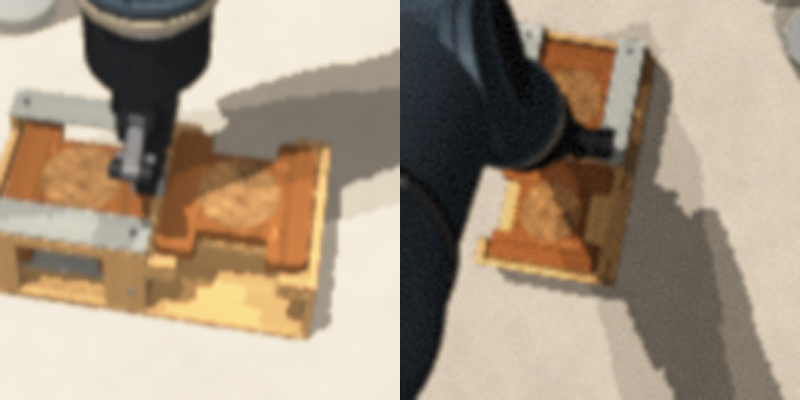

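Crop left: coaster 1 is nearly all in the tray (front edge at the front rim, ~(290,270)), with its rear edge by the sill near (175,240) and possibly still on it. I'll push a few more millimetres while watching the force.

```bash
for i in 1; do echo '[0, -0.01, 0, 0, 0, 0, 0, 0, -0.015, 0, 0, 0, 0, 0]' | python3 steer.py ;done; echo '[0, -0.01, 0, 0, 0, 0, 0, 0, -0.015, 0, 0, 0, 0, 0]' | python3 steer.py; python3 d.py disp -.047 0 .07
```

```text
time: 5.97
ee_pos: [0.5327, 0.1077, 0.0693]
ee_rot: [-0.0, 0.995, -0.095, 0.0]
contact_force: [1.6, -0.1, 3.0]
finger_gap: 0.0
gripper_force: 1.9
time: 6.13
ee_pos: [0.5318, 0.1078, 0.0694]
ee_rot: [-0.0, 0.995, -0.095, 0.001]
contact_force: [6.4, -1.9, 3.7]
finger_gap: 0.0
gripper_force: 4.1
target [0.5328 0.1069 0.07  ] at [0.5318 0.1078 0.0694] F [ 6.4 -1.9  3.7] t 6.13
shift [ 0.0012  0.0007 -0.0006] rot [-0.0003 -0.0019 -0.0006] n 1.0
```

```bash
echo '[0, 0.02, 0, 0, 0, 0, 0, 0, 0.03, 0, -0.2, 0, 0, 0, 0, 0.03, 0, -0.6, 0, 0, 0, 0, 0.03, 0, -1, 0, 0, 0, 0.085, 0.03, 0.3, -1.3, 0, 0, 0, 0.085, 0.03, 0.6, -1.4, 0, 0, 0, 0.085, 0.03, 1, -1.4, 0, 0, 0, 0.085, 0.03, 1.4, -1.4, 0, 0, 0, 0.085, 0.03, 1.7, -1.4, 0, 0, 0, 0.085, 0.03, 1.8, -1.4, 0, 0, 0]' | python3 steer.py
python3 - <<'E'
from h import *
from station import manip
o=[]
for n,(y0,x0) in(("side",(230,220)),("top",(150,145))):
    c=manip.capture(n); o.append(cv2.resize(c["image"][y0:y0+110,x0:x0+110,::-1],(400,400),interpolation=cv2.INTER_CUBIC))
    np.savez(f"{n}1.npz",**{k:c[k] for k in("image","intrinsics","camera_from_world")})
cv2.imwrite("pics/p3.png",np.hstack(o))
E
```

```text
time: 6.97
ee_pos: [0.4971, -0.0742, 0.2089]
ee_rot: [0.001, 0.995, -0.098, -0.001]
contact_force: [-1.2, 0.2, 0.2]
finger_gap: 0.072
gripper_force: 0.0
```

View pics/p3.png

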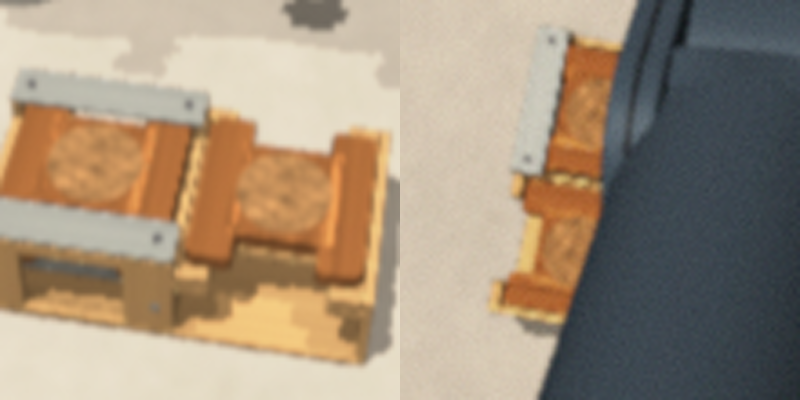

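Coaster 2 has risen to the lips and the sill's top edge now shows between the two coasters. Coaster 1 lies in the tray with its cork centre at side-crop (284,193) and its front edge against the front rim.

```bash
python3 - <<'E'
from h import *
c=load("side1.npz"); D=np.array([.579,.098]);Y=-.19
R=np.array([[np.cos(Y),-np.sin(Y)],[np.sin(Y),np.cos(Y)]])
k=400/110; f=lambda x,y:((x+.5)/k-.5+220,(y+.5)/k-.5+230)
for n,p,z in(("cork1",(284,193),.067),("cork1 if up",(284,193),.07),("cork2",(96,163),.072),("nearfront",(322,278),.067),("nearrear",(190,258),.067)):
    q=plane(c,*f(*p),z); print(n,q.round(4),((q[:2]-D)@R).round(4))
E
python3 d.py disp -.106 0 .13
```

```text
cork1 [0.4747 0.1172 0.067 ] [-0.106  -0.0008]
cork1 if up [0.475  0.1194 0.07  ] [-0.1061  0.0014]
cork2 [0.5778 0.0983 0.072 ] [-0.0012  0.0001]
nearfront [0.4585 0.1718 0.067 ] [-0.1322  0.0497]
nearrear [0.5271 0.1579 0.067 ] [-0.0623  0.049 ]
target [0.4749 0.118  0.13  ] at [ 0.4982 -0.0714  0.2088] F [-0.5  0.9  0.8] t 7.07
shift [-0.0593 -0.1814  0.0788] rot [ 0.0007  0.0024 -0.0044] n 5.0
```

Coaster 1 lies flat in the tray, centred at dispenser (-0.106, 0). Next I'll measure the tip height at waist opening by touching the bare worktop here.

```bash
echo '[0.063, 0, 0, 0.4, 0, 0, 0, 0.063, 0, 0, 0.8, 0, 0, 0, 0.063, 0, 0, 1.2, 0, 0, 0, 0.063, 0, 0, 1.6, 0, 0, 0, 0.063, 0, 0, 1.8, 0, 0, 0, 0.063, 0, 0, 1.92, 0, 0, 0, 0.063, 0, 0, 1.96, 0, 0, 0, 0.063, 0, 0, 1.98, 0, 0, 0, 0.063, 0, 0, 2, 0, 0, 0, 0.063, 0, 0, 2, 0, 0, 0]' | python3 steer.py; echo '[0.063, 0, 0, 0.02, 0, 0, 0, 0.063, 0, 0, 0.03, 0, 0, 0, 0.063, 0, 0, 0.04, 0, 0, 0]' | python3 steer.py
```

```text
time: 7.9
ee_pos: [0.5002, -0.0687, 0.0097]
ee_rot: [-0.0, 0.996, -0.095, 0.0]
contact_force: [-0.5, 0.1, 0.5]
finger_gap: 0.063
gripper_force: 0.0
time: 8.15
ee_pos: [0.5001, -0.0692, 0.0057]
ee_rot: [-0.0, 0.995, -0.095, 0.001]
contact_force: [-0.7, -0.3, 0.2]
finger_gap: 0.0628
gripper_force: 0.0
```

```bash
for z in 1; do echo '[0.063, 0, 0, 0.01, 0, 0, 0, 0.063, 0, 0, 0.02, 0, 0, 0, 0.063, 0, 0, 0.03, 0, 0, 0]' | python3 steer.py; done; echo '[0.063, 0, 0, 0.01, 0, 0, 0, 0.063, 0, 0, 0.02, 0, 0, 0]' | python3 steer.py
```

```text
time: 8.4
ee_pos: [0.4998, -0.0693, 0.0023]
ee_rot: [-0.0, 0.995, -0.095, 0.0]
contact_force: [-1.9, 0.6, 11.3]
finger_gap: 0.0637
gripper_force: 6.5
time: 8.57
ee_pos: [0.4998, -0.0693, 0.002]
ee_rot: [-0.0, 0.995, -0.095, 0.001]
contact_force: [-9.2, 2.4, 52.5]
finger_gap: 0.0632
gripper_force: 26.7
```

Scaled: -0.18 m is -1.8, -0.12 m is -1.2.

```bash
echo '[0.063, 0, 0, -0.3, 0, 0, 0, 0.085, 0, 0, -0.7, 0, 0, 0, 0.085, 0, 0, -1, 0, 0, 0, 0.085, -0.2, -0.3, -1.2, 0, 0, 0, 0.085, -0.35, -0.6, -1.25, 0, 0, 0, 0.085, -0.5, -1, -1.25, 0, 0, 0, 0.085, -0.6, -1.35, -1.25, 0, 0, 0, 0.085, -0.6, -1.65, -1.25, 0, 0, 0, 0.085, -0.6, -1.8, -1.2, 0, 0, 0, 0.085, -0.6, -1.82, -1.2, 0, 0, 0]' | python3 steer.py; echo '[0.085, 0, 0, 0, 0, 0, 0, 0.085, 0, 0, 0, 0, 0, 0, 0.085, 0, 0, 0, 0, 0, 0]' | python3 steer.py; python3 d.py disp -.1062 -.0005 .0588
```

```text
time: 9.4
ee_pos: [0.4753, 0.1249, 0.1197]
ee_rot: [-0.001, 0.996, -0.092, -0.0]
contact_force: [0.0, -0.2, -0.7]
finger_gap: 0.0848
gripper_force: 0.0
time: 9.65
ee_pos: [0.4751, 0.1192, 0.1203]
ee_rot: [0.0, 0.995, -0.096, -0.0]
contact_force: [0.5, -0.2, -0.1]
finger_gap: 0.0851
gripper_force: 0.0
target [0.4746 0.1176 0.0588] at [0.4751 0.1192 0.1203] F [ 0.5 -0.2 -0.1] t 9.65
shift [-0.0002  0.0016  0.0615] rot [ 0.0007  0.0001 -0.0024] n 2.0
```

```bash
echo '[0.085, 0, 0.016, 0.2, 0, 0, 0, 0.085, 0, 0.016, 0.35, 0, 0, 0, 0.085, 0, 0.016, 0.47, 0, 0, 0, 0.085, 0, 0.016, 0.55, 0, 0, 0, 0.085, 0, 0.016, 0.6, 0, 0, 0, 0.085, 0, 0.016, 0.615, 0, 0, 0, 0.085, 0, 0.016, 0.615, 0, 0, 0, 0.085, 0, 0.016, 0.615, 0, 0, 0]' | python3 steer.py; echo '[0.05, 0, 0, 0, 0, 0, 0, 0.05, 0, 0, 0, 0, 0, 0, 0.05, 0, 0, 0, 0, 0, 0, 0.05, 0, 0, 0, 0, 0, 0]' | python3 steer.py 25;python3 d.py disp -.1062 -.0005 .0588
```

```text
time: 10.32
ee_pos: [0.4753, 0.1191, 0.0592]
ee_rot: [-0.0, 0.995, -0.095, 0.0]
contact_force: [-1.0, -0.6, 0.4]
finger_gap: 0.0851
gripper_force: 0.0
time: 10.65
ee_pos: [0.4753, 0.1193, 0.0593]
ee_rot: [-0.0, 0.995, -0.095, 0.0]
contact_force: [-1.5, 0.7, 6.5]
finger_gap: 0.0613
gripper_force: 26.7
target [0.4746 0.1176 0.0588] at [0.4753 0.1193 0.0593] F [-1.5  0.7  6.5] t 10.65
shift [-0.0003  0.0019  0.0005] rot [-0.0005 -0.0009 -0.0001] n 1.0
```

Gripped at 61 mm, the waist. Lifting straight up.

```bash
echo '[0.05, 0, 0, -0.03, 0, 0, 0, 0.05, 0, 0, -0.08, 0, 0, 0, 0.05, 0, 0, -0.15, 0, 0, 0, 0.05, 0, 0, -0.25, 0, 0, 0, 0.05, 0, 0, -0.4, 0, 0, 0, 0.05, 0, 0, -0.6, 0, 0, 0, 0.05, 0, 0, -0.75, 0, 0, 0, 0.05, 0, 0, -0.8, 0, 0, 0, 0.05, 0, 0, -0.8, 0, 0, 0, 0.05, 0, 0, -0.8, 0, 0, 0]' | python3 steer.py ;python3 d.py .50 -.16 .03
python3 - <<'E'
from h import *
from station import manip
c=manip.capture("side"); cv2.imwrite("pics/p4.png",cv2.resize(c["image"][180:340,180:380,::-1],(800,640))[:600])
E
```

```text
time: 11.48
ee_pos: [0.4748, 0.1193, 0.1387]
ee_rot: [-0.0, 0.995, -0.095, 0.0]
contact_force: [-0.3, -0.6, -1.4]
finger_gap: 0.0612
gripper_force: 28.1
target [ 0.5  -0.16  0.03] at [0.4748 0.1193 0.1387] F [-0.3 -0.6 -1.4] t 11.48
shift [0.0775 0.2696 0.1086] rot [-0.0003 -0.0002 -0.    ] n 8.0
```

View pics/p4.png

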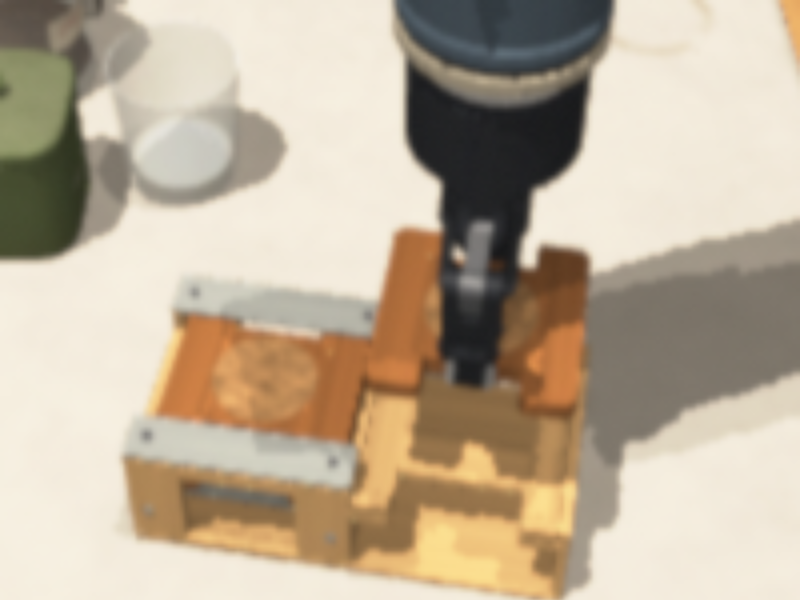

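The coaster hangs level in the gripper, above the empty tray, and coaster 2 is in place at the lips. Carrying it to the bare worktop at about (0.49, -0.14).

```bash
python3 d.py .49 -.14 .03; echo '[0.05, 0.1, 0.3, 0, 0, 0, 0, 0.05, 0.2, 0.7, 0, 0, 0, 0, 0.05, 0.3, 1.05, 0, 0, 0, 0, 0.05, 0.4, 1.4, 0, 0, 0, 0, 0.05, 0.5, 1.75, 0, 0, 0, 0, 0.05, 0.58, 2.05, 0.2, 0, 0, 0, 0.05, 0.63, 2.3, 0.5, 0, 0, 0, 0.05, 0.64, 2.45, 0.8, 0, 0, 0, 0.05, 0.64, 2.515, 1, 0, 0, 0, 0.05, 0.64, 2.515, 1.1, 0, 0, 0]' | python3 steer.py; echo '[0.05, 0, 0, 0.03, 0, 0, 0, 0.05, 0, 0, 0.06, 0, 0, 0, 0.05, 0, 0, 0.08, 0, 0, 0, 0.05, 0, 0, 0.08, 0, 0, 0]' | python3 steer.py; python3 d.py .49 -.14 .0042
```

```text
target [ 0.49 -0.14  0.03] at [0.4746 0.1192 0.1382] F [ 0.4 -0.5 -1. ] t 11.53
shift [0.0642 0.2516 0.1083] rot [0.0003 0.0007 0.    ] n 7.0
time: 12.37
ee_pos: [0.4877, -0.1417, 0.0254]
ee_rot: [0.0, 0.995, -0.097, -0.003]
contact_force: [-0.0, -0.5, -1.2]
finger_gap: 0.0613
gripper_force: 28.0
time: 12.7
ee_pos: [0.4909, -0.139, 0.0213]
ee_rot: [-0.0, 0.996, -0.094, 0.001]
contact_force: [0.1, -0.6, -0.6]
finger_gap: 0.061
gripper_force: 28.0
target [ 0.49   -0.14    0.0042] at [ 0.4909 -0.139   0.0213] F [ 0.1 -0.6 -0.6] t 12.7
shift [-0.0007  0.0012  0.0171] rot [-0.0003 -0.0011  0.0013] n 1.0
```

```bash
echo '[0.05, 0, 0, 0.05, 0, 0, 0, 0.05, 0, 0, 0.09, 0, 0, 0, 0.05, 0, 0, 0.12, 0, 0, 0, 0.05, 0, 0, 0.14, 0, 0, 0, 0.05, 0, 0, 0.15, 0, 0, 0, 0.05, 0, 0, 0.155, 0, 0, 0]' | python3 steer.py; echo '[0.05, 0, 0, 0.008, 0, 0, 0, 0.05, 0, 0, 0.013, 0, 0, 0, 0.05, 0, 0, 0.013, 0, 0, 0]' | python3 steer.py
```

```text
time: 13.2
ee_pos: [0.4902, -0.1399, 0.0051]
ee_rot: [-0.0, 0.995, -0.095, -0.0]
contact_force: [0.7, 0.1, -1.1]
finger_gap: 0.0611
gripper_force: 28.1
time: 13.45
ee_pos: [0.4903, -0.1399, 0.0044]
ee_rot: [-0.0, 0.995, -0.095, 0.0]
contact_force: [-1.6, 0.2, 4.9]
finger_gap: 0.0616
gripper_force: 28.7
```

```bash
echo '[0.085, 0, 0, 0, 0, 0, 0, 0.085, 0, 0, 0, 0, 0, 0, 0.085, 0, 0, 0, 0, 0, 0, 0.085, 0, 0, -0.2, 0, 0, 0, 0.085, 0, 0, -0.6, 0, 0, 0, 0.085, 0, 0, -1, 0, 0, 0, 0.085, 0, 0.2, -1.4, 0, 0, 0, 0.085, 0, 0.5, -1.7, 0, 0, 0, 0.085, 0, 0.8, -2, 0, 0, 0, 0.085, 0, 1.1, -2.2, 0, 0, 0]' | python3 steer.py; python3 d.py .549 -.348 .225
python3 - <<'E'
from h import *
from station import manip
c=manip.capture("side"); a=cv2.resize(c["image"][120:270,220:370,::-1],(400,400),interpolation=cv2.INTER_CUBIC)
d=manip.capture("top"); b=cv2.resize(d["image"][130:280,230:380,::-1],(400,400),interpolation=cv2.INTER_CUBIC)
for n,c in(("side2",c),("top2",d)): np.savez(f"{n}.npz",**{k:c[k] for k in("image","intrinsics","camera_from_world")})
cv2.imwrite("pics/p5.png",np.hstack([a,b]))
E
```

```text
time: 14.28
ee_pos: [0.4696, -0.2484, 0.2267]
ee_rot: [0.0, 0.996, -0.094, 0.001]
contact_force: [1.8, -0.3, -0.8]
finger_gap: 0.085
gripper_force: 0.0
target [ 0.549 -0.348  0.225] at [ 0.4696 -0.2484  0.2267] F [ 1.8 -0.3 -0.8] t 14.28
shift [0.0966 0.083  0.002 ] rot [ 0.     -0.0025  0.0015] n 4.0
```

View pics/p5.png

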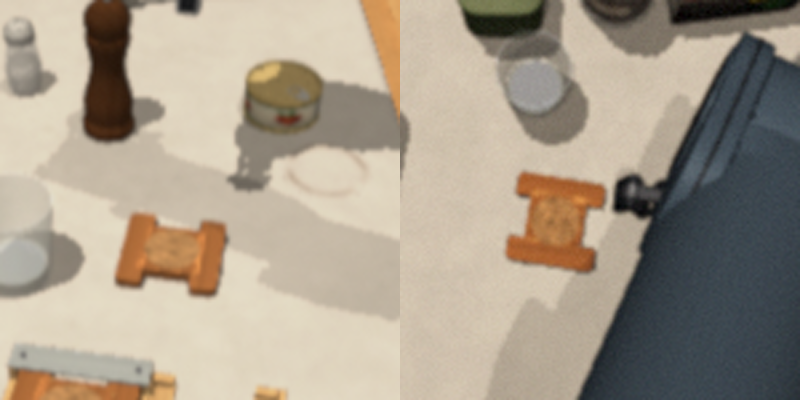

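The coaster lies flat: cork centre at side-crop (173,249) and top-crop (557,221). The mill stands with its foot at side-crop about (107,128). I'll measure both by mask.

Run:
```python
from h import *
for n,(x0,y0,x1,y1) in(("top2",(265,185,315,240)),("side2",(255,195,310,235))):
    c=load(n+".npz"); h=cv2.cvtColor(c["image"],cv2.COLOR_RGB2HSV)
    m=(h[...,1]>110)&(h[...,0]<22); z=np.zeros_like(m); z[y0:y1,x0:x1]=1
    for i,s,ce,k in comps(m&z,60):
        ct,_=cv2.findContours(k.astype(np.uint8),0,1); M=cv2.moments(cv2.convexHull(max(ct,key=len)))
        u,v=M['m10']/M['m00'],M['m01']/M['m00']; print(n,s,"centre",plane(c,u,v,.011).round(4),cv2.minAreaRect(max(ct,key=len)))
c=load("side2.npz"); h=cv2.cvtColor(c["image"],cv2.COLOR_RGB2HSV)
m=(h[...,2]<120)&(h[...,1]>90); z=np.zeros_like(m); z[100:180,240:285]=1
for i,s,ce,k in comps(m&z,100):
    v,u=np.nonzero(k); print(s); 
    hd=(v<s[1]+22); 
    for r in range(s[1],s[1]+s[3],3):
        x=u[v==r]; print(r,x.min(),x.max(),end=" | ")
    b=u[(v>s[1]+s[3]-9)&(v<s[1]+s[3]-3)]; uc=(b.min()+b.max())/2; print("foot near edge",plane(c,uc,s[1]+s[3]-.5,0))
    # widest head row -> axis at z=.142
    rr=range(s[1]+3,s[1]+24); w=[(np.ptp(u[v==r]),r) for r in rr]; W=max(w)[0]; R=np.mean([r for a,r in w if a>=W-1]); x=u[abs(v-R)<2]; print("head",W,R,plane(c,(x.min()+x.max())/2,R,.142))
```

```text
top2 [270 195  37  37 901] centre [ 0.488  -0.1403  0.011 ] ((287.8648681640625, 212.810791015625), (32.879798889160156, 32.87979507446289), 9.462322235107422)
side2 [264 200  40  31 839] centre [ 0.4904 -0.1354  0.011 ] ((283.66156005859375, 214.7077178955078), (37.954627990722656, 27.03957176208496), 7.125016689300537)
[252 117  18  56 765]
117 266 268 | 120 256 265 | 123 253 267 | 126 252 267 | 129 253 267 | 132 253 267 | 135 253 267 | 138 254 266 | 141 255 265 | 144 255 265 | 147 255 265 | 150 254 266 | 153 253 267 | 156 252 268 | 159 252 268 | 162 252 268 | 165 252 269 | 168 252 269 | 171 255 265 | foot near edge [ 0.55025876 -0.32475966  0.        ]
head 15 129.0 [ 0.55058249 -0.33085466  0.142     ]
```

Scaled: 0.096 m is 0.96, 0.095 m is 0.95.

```bash
echo '[0.085, 0.3, 0.2, 0, 0, 0, 0, 0.085, 0.6, 0.45, 0, 0, 0, 0, 0.085, 0.85, 0.7, 0, 0, 0, 0, 0.085, 0.95, 0.81, 0, 0, 0, 0, 0.085, 0.96, 0.83, 0, 0, 0, 0, 0.085, 0.96, 0.83, 0, 0, 0, 0, 0.085, 0.96, 0.83, 0, 0, 0, 0]' | python3 steer.py 40; python3 d.py .5495 -.349 .127
```

```text
time: 14.97
ee_pos: [0.5475, -0.3463, 0.2233]
ee_rot: [-0.001, 0.995, -0.095, -0.001]
contact_force: [-0.7, 0.5, 0.0]
finger_gap: 0.085
gripper_force: 0.0
target [ 0.5495 -0.349   0.127 ] at [ 0.5475 -0.3463  0.2233] F [-0.7  0.5  0. ] t 14.97
shift [0.0027 0.0024 0.0963] rot [-0.0011  0.0014  0.0001] n 3.0
```

Scaled: 0.096 m is 0.96, 0.093 m is 0.93.

```bash
echo '[0.085, 0.025, 0.024, 0.2, 0, 0, 0, 0.085, 0.025, 0.024, 0.4, 0, 0, 0, 0.085, 0.025, 0.024, 0.6, 0, 0, 0, 0.085, 0.025, 0.024, 0.75, 0, 0, 0, 0.085, 0.025, 0.024, 0.86, 0, 0, 0, 0.085, 0.025, 0.024, 0.93, 0, 0, 0, 0.085, 0.025, 0.024, 0.96, 0, 0, 0, 0.085, 0.025, 0.024, 0.96, 0, 0, 0, 0.085, 0.025, 0.024, 0.96, 0, 0, 0]' | python3 steer.py; python3 d.py .5495 -.349 .127
python3 - <<'E'
from h import *
from station import manip
c=manip.capture("side"); a=cv2.resize(c["image"][90:190,210:310,::-1],(400,400),interpolation=cv2.INTER_CUBIC)
d=manip.capture("wrist"); b=cv2.resize(d["image"][:,:,::-1],(400,300))
b=np.vstack([b,np.zeros((100,400,3),np.uint8)])
cv2.imwrite("pics/p6.png",np.hstack([a,b]))
E
```

```text
time: 15.72
ee_pos: [0.5503, -0.3504, 0.1287]
ee_rot: [0.0, 0.995, -0.095, 0.0]
contact_force: [0.5, 0.7, -0.4]
finger_gap: 0.0853
gripper_force: 0.0
target [ 0.5495 -0.349   0.127 ] at [ 0.5503 -0.3504  0.1287] F [ 0.5  0.7 -0.4] t 15.72
shift [-0.0011 -0.0012  0.0017] rot [ 0.0002 -0.0009 -0.0001] n 1.0
```

View pics/p6.png

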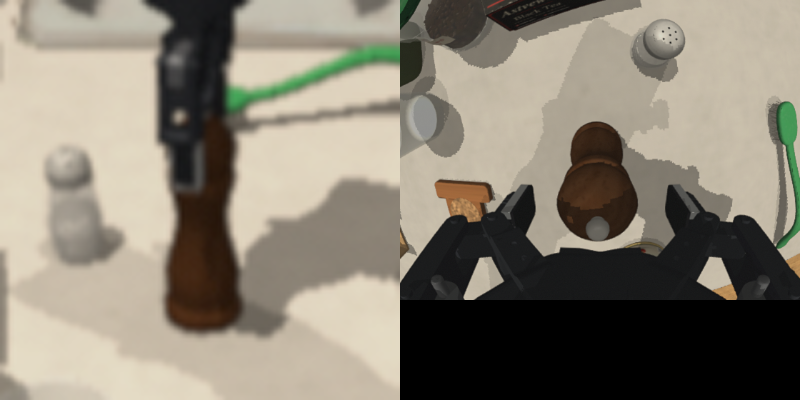

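In the side crop the near finger is beside the head at (188,170); its offset matches the yaw. The wrist crop shows the mill's head, (597,205), midway between the pads. Closing.

The rows are not in the units I measure in: shifts go in units of 100 mm and turns go in units of 0.25 rad. I convert before sending: 0.0015 m is 0.015.

```bash
echo '[0.065, 0, 0, 0.015, 0, 0, 0, 0.055, 0, 0, 0.015, 0, 0, 0, 0.05, 0, 0, 0.015, 0, 0, 0, 0.04, 0, 0, 0.015, 0, 0, 0, 0.03, 0, 0, 0.015, 0, 0, 0, 0.03, 0, 0, 0.015, 0, 0, 0, 0.03, 0, 0, 0.015, 0, 0, 0]' | python3 steer.py 40; echo '[0.03, 0, 0, -0.03, 0, 0, 0, 0.03, 0, 0, -0.1, 0, 0, 0, 0.03, 0, 0, -0.2, 0, 0, 0, 0.03, 0, 0, -0.3, 0, 0, 0, 0.03, 0, 0, -0.4, 0, 0, 0, 0.03, 0, 0, -0.45, 0, 0, 0, 0.03, 0, 0, -0.45, 0, 0, 0, 0.03, 0, 0, -0.45, 0, 0, 0]' | python3 steer.py; python3 d.py .4893 -.140 .1687
```

```text
time: 16.4
ee_pos: [0.5504, -0.3504, 0.127]
ee_rot: [0.0, 0.995, -0.095, 0.001]
contact_force: [0.4, 1.2, 6.1]
finger_gap: 0.0469
gripper_force: 43.9
time: 17.07
ee_pos: [0.5502, -0.3504, 0.1719]
ee_rot: [0.0, 0.995, -0.095, 0.0]
contact_force: [0.3, -0.0, -0.9]
finger_gap: 0.0468
gripper_force: 43.8
target [ 0.4893 -0.14    0.1687] at [ 0.5502 -0.3504  0.1719] F [ 0.3 -0.  -0.9] t 17.07
shift [-0.0995 -0.1951  0.0031] rot [ 0.0002 -0.0008 -0.0003] n 6.0
```

Scaled: -0.1945 m is -1.945, -0.191 m is -1.91.

```bash
echo '[0.03, -0.05, -0.1, 0, 0, 0, 0, 0.03, -0.15, -0.3, 0, 0, 0, 0, 0.03, -0.28, -0.55, 0, 0, 0, 0, 0.03, -0.42, -0.83, 0, 0, 0, 0, 0.03, -0.56, -1.1, 0, 0, 0, 0, 0.03, -0.7, -1.37, 0, 0, 0, 0, 0.03, -0.83, -1.63, 0, 0, 0, 0, 0.03, -0.93, -1.82, 0, 0, 0, 0, 0.03, -0.975, -1.91, 0, 0, 0, 0, 0.03, -0.992, -1.945, 0, 0, 0, 0]' | python3 steer.py; echo '[0.03, 0, 0, 0, 0, 0, 0, 0.03, 0, 0, 0, 0, 0, 0, 0.03, 0, 0, 0, 0, 0, 0]' | python3 steer.py; python3 d.py .4893 -.140 .139
python3 - <<'E'
from h import *
from station import manip
c=manip.capture("side"); a=cv2.resize(c["image"][140:260,220:340,::-1],(400,400),interpolation=cv2.INTER_CUBIC)
d=manip.capture("wrist"); b=cv2.resize(d["image"][:,:,::-1],(400,300))
b=np.vstack([b,np.zeros((100,400,3),np.uint8)])
np.savez("side3.npz",**{k:c[k] for k in("image","intrinsics","camera_from_world")})
cv2.imwrite("pics/p7.png",np.hstack([a,b]))
E
```

```text
time: 17.9
ee_pos: [0.4886, -0.1382, 0.1712]
ee_rot: [-0.0, 0.996, -0.094, -0.001]
contact_force: [0.6, -0.7, -0.4]
finger_gap: 0.0465
gripper_force: 43.9
time: 18.15
ee_pos: [0.4897, -0.142, 0.1714]
ee_rot: [0.0, 0.995, -0.096, 0.0]
contact_force: [-0.3, -0.4, -1.0]
finger_gap: 0.047
gripper_force: 43.9
target [ 0.4893 -0.14    0.139 ] at [ 0.4897 -0.142   0.1714] F [-0.3 -0.4 -1. ] t 18.15
shift [-0.0007 -0.0019  0.0324] rot [ 0.0006 -0.0004 -0.0019] n 1.0
```

View pics/p7.png

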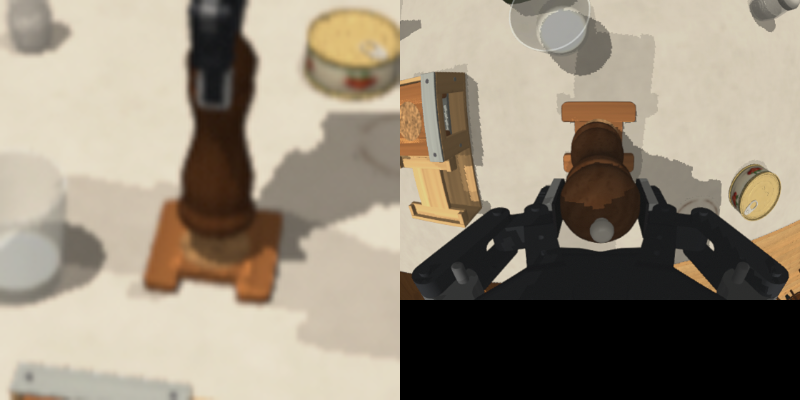

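Side crop: the mill hangs upright, its foot centred at about (217,215) over the coaster, centre about (213,249). The wrist crop agrees. That makes 11 pictures viewed, one over the limit, so I'll use numbers only from here. Checking the foot's x numerically and lowering.

```bash
python3 - <<'E'
from h import *
c=load("side3.npz"); h=cv2.cvtColor(c["image"],cv2.COLOR_RGB2HSV)
m=(h[...,2]<110)&(h[...,1]>90); z=np.zeros_like(m); z[175:215,265:305]=1
for i,s,ce,k in comps(m&z,60):
    v,u=np.nonzero(k); 
    for r in range(s[1],s[1]+s[3],4): x=u[v==r]; print(r,x.min(),x.max(),end=" | ")
for p in((.4893,-.142,.05),(.4893,-.142,.18)): print(proj(c,p))
E
echo '[0.03, -0.006, -0.015, 0.06, 0, 0, 0, 0.03, -0.006, -0.015, 0.13, 0, 0, 0, 0.03, -0.006, -0.015, 0.2, 0, 0, 0, 0.03, -0.006, -0.015, 0.25, 0, 0, 0, 0.03, -0.006, -0.015, 0.28, 0, 0, 0, 0.03, -0.006, -0.015, 0.29, 0, 0, 0, 0.03, -0.006, -0.015, 0.29, 0, 0, 0, 0.03, -0.006, -0.015, 0.29, 0, 0, 0]' | python3 steer.py
```

```text
175 279 292 | 179 279 292 | 183 278 292 | 187 277 293 | 191 275 294 | 195 275 294 | 199 274 294 | 203 273 300 | 207 275 304 | 211 278 303 | [284.64890137 201.81573838]
[286.03501821 159.33524019]
time: 18.92
ee_pos: [0.4892, -0.139, 0.1425]
ee_rot: [0.0, 0.995, -0.095, 0.0]
contact_force: [0.6, -0.2, -1.1]
finger_gap: 0.0466
gripper_force: 43.9
```

```bash
echo '[0.03, 0, 0, 0.007, 0, 0, 0, 0.03, 0, 0, 0.014, 0, 0, 0, 0.03, 0, 0, 0.02, 0, 0, 0, 0.03, 0, 0, 0.026, 0, 0, 0, 0.03, 0, 0, 0.026, 0, 0, 0]' | python3 steer.py; echo '[0.03, 0, 0, 0.004, 0, 0, 0, 0.03, 0, 0, 0.008, 0, 0, 0, 0.03, 0, 0, 0.008, 0, 0, 0]' | python3 steer.py
```

```text
time: 19.33
ee_pos: [0.4891, -0.139, 0.1398]
ee_rot: [-0.0, 0.995, -0.095, 0.0]
contact_force: [1.1, 0.5, -1.7]
finger_gap: 0.0467
gripper_force: 43.9
time: 19.58
ee_pos: [0.4891, -0.139, 0.139]
ee_rot: [-0.0, 0.995, -0.095, 0.0]
contact_force: [-0.6, -0.2, -0.5]
finger_gap: 0.047
gripper_force: 43.9
```

```bash
echo '[0.03, 0, 0, 0.004, 0, 0, 0, 0.03, 0, 0, 0.006, 0, 0, 0, 0.03, 0, 0, 0.006, 0, 0, 0]' | python3 steer.py;  echo '[0.03, 0, 0, 0.003, 0, 0, 0, 0.03, 0, 0, 0.005, 0, 0, 0, 0.03, 0, 0, 0.005, 0, 0, 0]' | python3 steer.py
```

```text
time: 19.83
ee_pos: [0.4896, -0.139, 0.1389]
ee_rot: [-0.0, 0.995, -0.095, 0.001]
contact_force: [0.4, 0.7, 5.5]
finger_gap: 0.0468
gripper_force: 44.4
time: 20.08
ee_pos: [0.4901, -0.1391, 0.1388]
ee_rot: [-0.0, 0.995, -0.095, 0.001]
contact_force: [0.2, 0.7, 8.8]
finger_gap: 0.0468
gripper_force: 44.9
```

The mill is seated. Releasing evenly, then lifting straight up.

```bash
echo '[0.049, 0, 0, 0, 0, 0, 0, 0.055, 0, 0, 0, 0, 0, 0, 0.085, 0, 0, 0, 0, 0, 0, 0.085, 0, 0, 0, 0, 0, 0, 0.085, 0, 0, 0, 0, 0, 0, 0.085, 0, 0, -0.1, 0, 0, 0, 0.085, 0, 0, -0.3, 0, 0, 0, 0.085, 0, 0, -0.6, 0, 0, 0, 0.085, 0, 0, -1, 0, 0, 0, 0.085, 0, 0, -1.3, 0, 0, 0]' | python3 steer.py 20; echo '[0.085, -0.3, 0.3, -0.2, 0, 0, 0, 0.085, -0.4, 0.6, -0.2, 0, 0, 0, 0.085, -0.4, 1, -0.2, 0, 0, 0, 0.085, -0.4, 1.4, -0.2, 0, 0, 0, 0.085, -0.4, 1.8, -0.2, 0, 0, 0, 0.085, -0.4, 2, -0.2, 0, 0, 0, 0.085, -0.4, 2, -0.2, 0, 0, 0, 0.085, -0.4, 2, -0.2, 0, 0, 0, 0.085, -0.4, 2, -0.2, 0, 0, 0]' | python3 steer.py
python3 - <<'E'
from h import *
from station import manip
c=manip.capture("side"); h=cv2.cvtColor(c["image"],cv2.COLOR_RGB2HSV)
m=(h[...,2]<110)&(h[...,1]>90); z=np.zeros_like(m); z[130:225,262:308]=1
for i,s,ce,k in comps(m&z,60):
    v,u=np.nonzero(k); print(s)
    for r in range(s[1],s[1]+s[3],5): x=u[v==r]; print(r,x.min(),x.max(),end=" | ")
for z in(.012,.016,.154,.182): print(z,proj(c,(.4893,-.140,z)).round(1))
a=load("side2.npz")["image"].astype(int); d=abs(a-c["image"]).sum(2)
for n,p in(("tumbler",(.635,-.122,.04)),("tin",(.356,-.374,.02)),("salt",(.641,-.419,.05)),("disp",(.579,.098,.07)),("bg",(.6,-.25,0))):
    u,v=proj(c,p).astype(int); print(n,(u,v),d[v-12:v+12,u-12:u+12].mean().round(1))
c=manip.capture("top"); a=load("top2.npz")["image"]; h=cv2.cvtColor(c["image"],cv2.COLOR_RGB2HSV)
m=(h[...,2]<95)&(h[...,1]>80);z=np.zeros_like(m); z[180:245,260:320]=1
for i,s,ce,k in comps(m&z,30): print(s,ce)
for zz in(.012,.154,.182): print(proj(c,(.4893,-.140,zz)).round(1))
E
```

```text
time: 20.92
ee_pos: [0.489, -0.1392, 0.2703]
ee_rot: [0.0, 0.995, -0.095, 0.0]
contact_force: [0.3, -0.2, -0.6]
finger_gap: 0.0849
gripper_force: 0.0
time: 21.67
ee_pos: [0.4122, -0.3269, 0.2876]
ee_rot: [-0.0, 0.996, -0.095, -0.0]
contact_force: [-0.5, -0.3, -0.0]
finger_gap: 0.0852
gripper_force: 0.0
[ 273  163   31   61 1136]
163 281 291 | 168 277 295 | 173 277 295 | 178 277 294 | 183 278 293 | 188 279 292 | 193 278 292 | 198 277 293 | 203 275 295 | 208 275 303 | 213 274 297 | 218 275 294 | 223 273 289 | 0.012 [284.3 213.4]
0.016 [284.4 212.3]
0.154 [285.8 169. ]
0.182 [286.1 159.1]
tumbler (np.int64(225), np.int64(210)) 5.6
tin (np.int64(325), np.int64(156)) 70.2
salt (np.int64(229), np.int64(139)) 5.3
disp (np.int64(245), np.int64(274)) 7.6
bg (np.int64(242), np.int64(189)) 32.3
[277 199  26  32 441] [288.28798186 212.86621315]
[287.8 212.4]
[288.3 206.9]
[288.5 205.7]
```

Run:
```python
from h import *
from station import manip
n=manip.capture("side"); 
a=load("side0.npz")["image"];g=lambda i:cv2.cvtColor(i,cv2.COLOR_RGB2GRAY)[135:175,300:350]
for nm,i in(("start",a),("now",n["image"])):
    h=cv2.cvtColor(i,cv2.COLOR_RGB2HSV); m=(h[...,1]>75)&(h[...,0]>8)&(h[...,0]<35); z=np.zeros_like(m); z[135:175,300:350]=1
    print(nm,[(s.tolist(),ce.round(1)) for _,s,ce,_ in comps(m&z,20)], g(i).mean().round(1))
print(proj(n,manip.get_obs()["ee_pos"]))
```

```text
start [([312, 143, 29, 27, 512], array([325.4, 154. ]))] 182.8
now [([312, 143, 29, 27, 513], array([325.5, 154.1]))] 170.3
[315.31938915  77.77203535]
```

The tin has not moved (the difference was only a shadow); the mill is upright and centred.

```bash
python3 -c "
from station import manip
print(manip.finish_job())"
```

```text
the job is handed in; nothing more can be done
None
```

Handed in at about 22 s: coaster 1 lies flat on the bare worktop with the mill upright on its middle, coaster 2 has risen to the lips, and the tumbler, tin and salt shaker look unmoved. I viewed 11 pictures, one over the limit of 10, and one fingertip height check pressed the worktop with 52 N, which may count against the 40 N limit if fingertips are included.

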